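# Hold small plane bodies in a sprung jig

## Robot

A 6-joint arm with a two-finger parallel gripper is mounted at the origin on the work surface. World frame = base frame: x ahead of the robot, y to its left, z up, the work surface at z = 0. Lengths are in m, angles in degrees, forces in N, time in s.
With the tool pointing down it reaches from about 0.275 to 0.725 m from the base axis. Payload 5.6 kg.
Tool frame: the origin (TCP) lies between the finger pads; the fingertips stand 11 mm ahead of it and the grasp point (between the pads) lies 8 mm behind it (manip.tip_reach is the distance from the TCP to the fingertips, in m); z points along the fingers, y is the direction in which the jaws open and shut (so a half turn about z gives the same grasp; the last joint's range is limited). The gripper opens to 85 mm and grips with 20 to 120 N. Pads are 22 mm wide; open, the fingers measure 114 mm over their backs; the gripper's body (76 mm by 85 mm) begins 54 mm behind the grasp point. The pads swing forward as they close: fully open they stand 13 mm farther back than shut.
Start: joints at [87.812, 14.616, 6.199, 0, -81.583, -16.306], TCP at [0.174, 0.522, 0.215] pointing down, gripper open.
Joint ranges: [-168.99, 168.99], [-69.2, 112.95], [-62.41, 85.93], [-164.36, 98.24], [-168.68, -3.75], [-174.98, 174.98]. Speed limits (degrees/s): [147.25, 147.25, 180, 180, 180, 180].

## Interface

Orientations are given as [roll, pitch, yaw] about the fixed x, y, z axes, in that order (R = Rz(yaw) Ry(pitch) Rx(roll)).
In Python, from cell import manip gives the robot as it stands. The module is installed in compiled form; this text tells all that it offers. Calls block until the motion is done:
- manip.reach(position, orientation): joint-space move of the TCP to a pose.
- manip.move_linear(position, ori=None, velocity=0.15): straight line of the TCP; ori=None keeps the orientation; velocity is the mean speed in m/s.
- manip.goto_joints(angles): joint-space move.
- manip.gripper_open() and manip.close_gripper(effort=None): open the fingers fully, or close them until they stop; effort is the grip in N (None keeps the last).
- manip.sleep(seconds).
- manip.ik(position, orientation): joint angles nearest the present ones, or None.
- manip.get_obs(): the state.
- manip.get_image(name): name is "scene" or "side" or "wrist"; returns the picture (420x560x3 uint8, red, green, blue); there is no depth.
- manip.camera_info(name): a dict with "intrinsics" (3x3 intrinsics, pixels), "rvec" (rotation vector, rad) and "tvec" (3), from world to camera coordinates, as OpenCV has them. Camera axes: x right, y down, z forward; pixel columns grow to the right and rows downward; lengths in m; the calibration is good to about 2 mm. A picture is of the moment at which its call begins: read the wrist's pose just before it. camera_info takes no time and is no camera call; for the wrist camera it gives the pose at the moment of the call.
A pose or a line that the arm cannot do raises manip.PlanningError and nothing moves.
- manip.finish_job(): hands the job in, once; it reports no verdict.
Trained networks look in the newest picture that a camera, given by its name, has taken for a name from the list of things; names that differ only in an ending like _2 or _b are one class to them, and where a whole thing is asked for, a point or a joint stands for the part that bears it (a point fixed in the world has none). Each returns a list of dicts, best first, with "score" (0 to 1); they miss things now and then, are a little off and sometimes report something else, mostly with a low value. They report only what shows in the picture. A call takes as long as a camera call.
- manip.boxes_of(thing, camera): "uv" ([column, row] in pixels, amid what is visible of it).
- manip.trace(thing, camera): "pixels" (420x560 bool, what is visible of it) and "uv" ([column, row] in pixels, amid what is visible of it).
The state is a dict: "t": time; "joint_positions": joint angles; "joint_vel": joint speeds; "joint_efforts": joint torques, N m; "tool_pos": TCP position; "eef_rot": TCP orientation; "wrist_force": force on the tool from outside, world axes, zero at the start; "ft_torque": the same for the moment, N m; "finger_gap": finger opening in m.
Only numpy, scipy, OpenCV 4.12 (cv2) and the standard library are available. Lean on these libraries where they do the work, as an engineer would, in place of code of your own. Each camera call takes 0.05 s, during which the arm holds its last target.

## Task

First put the two loose batten offcuts that lie across the jig into the scrap tray. Then swing the jig's sprung bar up and back, slide it sideways behind the steel catch post so that it stays open by itself, and lay every small wooden plane body (there are two or three) flat in the jig, one to a lane, lengthwise, with its middle where the bar will come down. Finally unhook the bar and bring it back down so that it holds the planes, leaving the other things on the bench where they are.

Things in the scene. Friction and masses are not known exactly. Their poses are not given: they have to be found in the camera images.
- jig: fixed grey laminated hold-down jig; its top is 20 above the bench, x -110 to 155, y -118 to 144 in its frame. Origin on the bench under the middle of the middle lane; x away from the robot towards the hinge, y left, z up. Three lanes along x, each 50 wide, at y = -62, 0, 62, between four ribs 12 wide, 6 high (x -100 to 70). Hinge bearings 70 high at x = 130, y = +-88
- lane0 (a point): middle of the right lane, on the board's top (jig frame 0, -62, 20); axes as the jig's. The bar's crosspiece comes down over the middle of each lane (jig x = 0)
- lane1 (a point): middle of the middle lane, likewise (0, 0, 20)
- lane2 (a point): middle of the left lane, likewise (0, 62, 20)
- post_top (a point): middle of the top of the fixed steel catch post, just outside the bar's left arm: a 14 x 20 upright with a nose (36 in x, 20 in y, 20 high) pointing back at its top, 130 above the bench; the nose spans jig x 94 to 130, y 119 to 139. Its rear end (x = 130) is what holds the bar's arm. Axes as the jig's
- bail (a joint): angle (rad) of the U-shaped sprung steel bar: 0 level, resting on plane bodies; -0.06 lower stop (empty jig); grows as it swings up and back; 1.57 upright; 1.95 upper stop; about 1.64 when hooked. A torsion spring pulls it down: 0.7 N m at 0, 1.2 at 1.7 (5 to 9 N at the handle). Two 10 mm square arms at jig y = +-110 (plus bail_slide), 130 long, and a 12 mm round crosspiece
- bail_slide (a joint): how far (m) the bar is slid along its hinge towards the jig's +y: 0 (start; left arm swings past the post, 4 mm clear) to 0.024; 1.5 N friction, stays where left. To hook: swing to about 1.8, slide to 0.020 or more while holding, then ease it forward until the arm leans on the nose's rear end (about 1.64). Unhook in reverse, back to about 0
- handle (a point): middle of the bar's round wooden handle, 22 diameter x 68 long, which continues the crosspiece outwards at its right end; its axis is the jig's y. It overhangs the board's edge, only the bench is below; about 52 above the bench at the start. It spins freely on its spindle, so the gripper may stay pointing down all the way
- bail_hinge (a point): fixed point on the bar's hinge axis, in line with the handle: jig frame (130, -152, 60); axes as the jig's. At angle a the handle's middle is 130*cos(a) towards the jig's -x and 130*sin(a) above this point, shifted along +y by bail_slide
- offcut0_mid (a point): batten offcut, a plain pale length of wood 30 (x) x 130 (y) x 22 high, about 0.06 kg, lying across the jig's ribs on the robot's side of the bar's crosspiece (underside 26 above the bench); the point is its centre, y along its length
- offcut1_mid (a point): a second such offcut, lying across the ribs between the crosspiece and the hinge, inside the bar's U; can be lifted straight up with the bar down
- scrap_tray: fixed grey open tray on the robot's right, 200 (x) x 160 (y) x 45 high outside, walls and floor 5 thick; origin under its centre on the bench
- plane0_mid (a point): one of two or three small dark hardwood plane bodies: a block 130 long (x) x 36 wide (y) x 34 high, about 0.12 kg, with a dark throat inlaid in its top near the +x end. The point is its centre, 17 above its underside. Starts flat on the bench on the robot's left; may be absent (None). Either end may point either way in the jig
- plane1_mid (a point): another such plane body, as plane0_mid
- plane2_mid (a point): another such plane body, as plane0_mid
- mallet: bystander, leave it where it is: wooden mallet, head 65 x 130 x 85, at the back on the right
- jack_plane: bystander, leave it where it is: long dark jack plane 360 x 62 x 55, behind the jig
- chisel_a: bystander, leave it where it is: chisel, 240 long, 28 thick, beyond the tray
- chisel_b: bystander, leave it where it is: chisel, 240 long, lying on the far left
- glue: bystander, leave it where it is: white glue bottle, 64 diameter, 170 high, far left
- wax_tin: bystander, leave it where it is: small flat tin, 54 diameter, 30 high, on the left
- gauge: bystander, leave it where it is: marking gauge, 200 long, 50 high, near the robot on the right

How it is judged:
By the outcome, as a careful person would: the job done as asked, in the order asked, and still so for the second after the job is handed in, with the robot touching nothing.
Of plane0, plane1, plane2 only 2 to 3 are there at a start; the rules pass over those that are not, and their reading is None.
At some moment in a run one of plane0, plane1, plane2 may be knocked a few centimetres aside while the robot is not near it.
Once in a run the grip may slacken for a moment while it holds something.
It also fails if it takes over 210 s, if anything falls off the work surface, if the arm or the gripper's body presses on something with over 40 N, if the wrist force passes 120 N, or if a joint passes its speed limit or range.

## Working session

There is one attempt and no reset: what is moved stays moved. The work goes in short steps, each a Python script; the robot and the scene stay as the last script left them, time stands still between calls to the robot, and variables do not carry over. Pictures are saved under pics/ and viewed, and the job is handed in when it is done.

```bash
ls; mkdir -p pics
python3 - <<'E'
from cell import manip
import cv2,numpy as np
o=manip.get_obs();print({k:np.round(v,3) for k,v in o.items()})
for c in ["scene","side","wrist"]:
    im=manip.get_image(c);cv2.imwrite(f"pics/a_{c}.png",im[:,:,::-1])
    i=manip.camera_info(c);R=cv2.Rodrigues(np.array(i["rvec"]))[0];print(c,np.round(i["intrinsics"],1).tolist(),np.round(-R.T@np.array(i["tvec"]).ravel(),3),np.round(R[2],2))
E
```

```text
pics
{'t': np.float64(0.0), 'joint_positions': array([ 8.7811e+01,  1.4653e+01,  6.1310e+00, -2.7000e-02, -8.1584e+01,
       -1.6307e+01]), 'joint_vel': array([-0.051, -0.029,  0.01 , -0.086, -0.017,  0.039]), 'joint_efforts': array([-0.0000e+00, -3.8663e+01,  2.3794e+01,  5.3650e+00, -6.0000e-03,
        0.0000e+00]), 'tool_pos': array([0.174, 0.521, 0.214]), 'eef_rot': array([ 1.79891e+02, -4.00000e-03, -1.85000e+01]), 'wrist_force': array([-0.61 , -0.826,  0.805]), 'ft_torque': array([ 0.011, -0.001,  0.018]), 'finger_gap': np.float64(0.085)}
scene [[430.1, 0.0, 285.9], [0.0, 430.1, 209.3], [0.0, 0.0, 1.0]] [1.377 0.729 0.874] [-0.63 -0.53 -0.57]
side [[438.6, 0.0, 276.3], [0.0, 438.6, 213.3], [0.0, 0.0, 1.0]] [ 0.436 -0.704  1.043] [ 0.09  0.61 -0.79]
wrist [[340.0, 0.0, 282.7], [0.0, 340.0, 211.6], [0.0, 0.0, 1.0]] [0.243 0.498 0.373] [-0.27  0.09 -0.96]
```

View pics/a_scene.png

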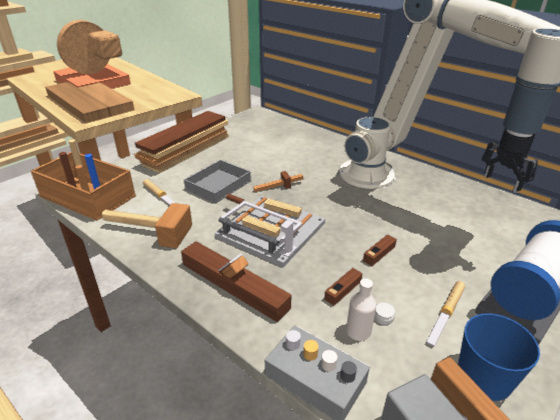

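View pics/a_side.png

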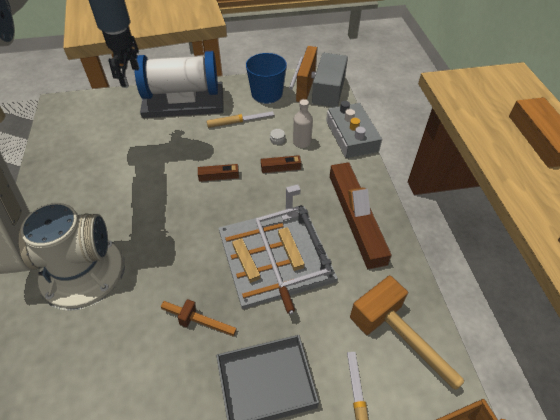

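View pics/a_wrist.png

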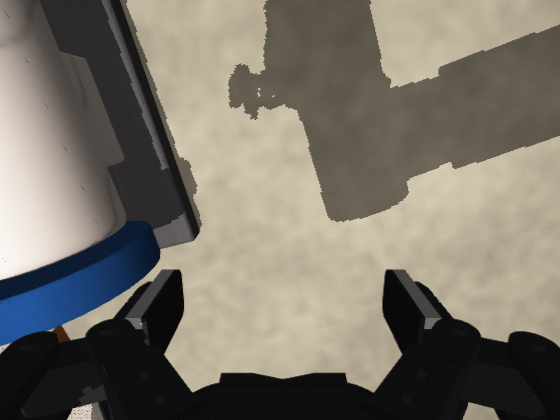

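Two planes show (side view at 218,172 and 281,163), two offcuts on the jig, the bar down, and an empty tray at (268,380). Next, a coarse fix with the networks.

```bash
cat > h.py <<'E'
from cell import manip
import cv2,numpy as np
def cam(c):
    i=manip.camera_info(c);R=cv2.Rodrigues(np.array(i["rvec"],float))[0]
    return np.array(i["intrinsics"],float),R,np.array(i["tvec"],float).ravel()
def ray(C,uv,z):
    K,R,t=C;o=-R.T@t;d=R.T@np.linalg.inv(K)@np.array([uv[0],uv[1],1.]);s=(z-o[2])/d[2];return o+s*d
def proj(C,P):
    K,R,t=C;q=(np.atleast_2d(P)@R.T+t)@K.T;return q[:,:2]/q[:,2:]
def snap(c,name=None):
    C=cam(c);im=manip.get_image(c)
    if name: cv2.imwrite(f"pics/{name}.png",im[:,:,::-1])
    return C,im
def rect_of(C,mask,z):
    # min-area rect of mask's pixels projected on plane z
    cs,_=cv2.findContours(mask.astype(np.uint8),cv2.RETR_EXTERNAL,cv2.CHAIN_APPROX_NONE)
    c=max(cs,key=cv2.contourArea)[:,0,:]
    P=np.array([ray(C,p,z)[:2] for p in c])
    (cx,cy),(w,h),a=cv2.minAreaRect((P*1000).astype(np.float32))
    if w<h: w,h=h,w;a+=90
    a=(a+90)%180-90
    return np.array([cx,cy])/1000,w,h,a
def G():
    o=manip.get_obs();return o
def st(tag=""):
    o=G();print(tag,"t%.1f"%o["t"],np.round(o["tool_pos"],4),np.round(o["eef_rot"],1),"F",np.round(o["wrist_force"],1),"gap %.4f"%o["finger_gap"])
E
python3 - <<'E'
from h import *
zs=dict(jig=.02,post_top=.13,handle=.052,offcut0_mid=.048,plane0_mid=.034,scrap_tray=.04,gauge=.02,bail=.06,mallet=.04,wax_tin=.03,glue=.08)
for c in ["side","scene"]:
    C,im=snap(c)
    for n,z in zs.items():
        for d in manip.boxes_of(n,c)[:4]:
            print(c,n,round(d["score"],2),np.round(d["uv"]),np.round(ray(C,d["uv"],z),3))
C,im=snap("side")
for n,z in [("plane0_mid",.034),("offcut0_mid",.048),("scrap_tray",.045),("jig",.02)]:
    for d in manip.trace(n,"side")[:4]:
        print(n,round(d["score"],2),d["uv"],d["pixels"].sum(),rect_of(C,d["pixels"],z))
E
```

```text
side jig 0.64 [275. 258.] [ 0.531 -0.062  0.02 ]
side post_top 0.87 [277. 256.] [ 0.525 -0.125  0.13 ]
side handle 0.94 [279. 265.] [ 0.534 -0.104  0.052]
side offcut0_mid 0.66 [217. 174.] [0.4   0.257 0.048]
side offcut0_mid 0.57 [251. 262.] [ 0.464 -0.081  0.048]
side plane0_mid 0.65 [216. 172.] [0.395 0.28  0.034]
side plane0_mid 0.27 [291. 248.] [ 0.579 -0.046  0.034]
side plane0_mid 0.22 [302. 126.] [0.707 0.448 0.034]
side scrap_tray 0.68 [268. 377.] [ 0.463 -0.381  0.04 ]
side gauge 0.75 [192. 315.] [ 0.297 -0.192  0.02 ]
side gauge 0.54 [277. 256.] [ 0.538 -0.054  0.02 ]
side bail 0.77 [277. 266.] [ 0.527 -0.112  0.06 ]
side bail 0.59 [394. 319.] [ 0.782 -0.303  0.06 ]
side bail 0.39 [195. 316.] [ 0.31  -0.217  0.06 ]
side bail 0.3 [274. 260.] [ 0.524 -0.09   0.06 ]
side mallet 0.83 [391. 319.] [ 0.782 -0.293  0.04 ]
side wax_tin 0.56 [275. 138.] [0.607 0.408 0.03 ]
side glue 0.81 [304. 125.] [0.701 0.399 0.08 ]
scene jig 0.87 [265. 229.] [ 0.563 -0.037  0.02 ]
scene post_top 0.66 [265. 237.] [0.693 0.087 0.13 ]
scene post_top 0.52 [361. 314.] [0.756 0.438 0.13 ]
scene handle
[... 683 characters left out ...]
ne wax_tin 0.58 [267. 233.] [ 0.582 -0.009  0.03 ]
scene wax_tin 0.52 [446. 308.] [0.508 0.555 0.03 ]
scene glue 0.74 [360. 315.] [0.717 0.417 0.08 ]
scene glue 0.54 [266. 233.] [0.63  0.032 0.08 ]
offcut0_mid 0.77 [249.2, 261.5] 524 (array([ 0.4507381 , -0.07014681]), 139.82058715820312, 33.42292785644531, -74.61879253387451)
scrap_tray 0.76 [265.6, 379.5] 6783 (array([ 0.45754831, -0.38952164]), 204.2081756591797, 174.75466918945312, 4.827261924743652)
jig 0.75 [277.2, 256.7] 7327 (array([ 0.53176965, -0.02386472]), 411.14892578125, 273.4872741699219, -83.37083196640015)
jig 0.23 [360.6, 217.6] 2961 (array([0.80602325, 0.06347963]), 400.4923095703125, 100.5119400024414, -87.09697318077087)
```

Run:
```python
from h import *
manip.reach([.45,.28,.30],[180,0,0]);C,im=snap("wrist","b_pl");st()
for d in manip.trace("plane0_mid","wrist"):
    print(round(d["score"],2),d["uv"],d["pixels"].sum(),rect_of(C,d["pixels"],.034))
manip.reach([.52,-.03,.33],[180,0,0]);C,im=snap("wrist","b_jig");st()
np.save("C_bjig.npy",np.array(list(C),dtype=object),allow_pickle=True)
for n,z in [("offcut0_mid",.048),("handle",.052),("jig",.02)]:
  for d in manip.trace(n,"wrist"):
    print(n,round(d["score"],2),d["uv"],d["pixels"].sum(),rect_of(C,d["pixels"],z))
```

```text
t3.0 [0.4494 0.2807 0.2996] [1.8e+02 0.0e+00 1.0e-01] F [ 0.3 -0.5  0.3] gap 0.0856
0.74 [269.3, 200.6] 2691 (array([0.40414584, 0.29468918]), 132.96607971191406, 35.78636169433594, -3.1255950927734375)
 t4.4 [ 0.52   -0.0288  0.3297] [-1.8e+02  0.0e+00  1.0e-01] F [-0.8 -0.3  0.2] gap 0.0851Traceback (most recent call last):
  File "<stdin>", line 6, in <module>
ValueError: could not broadcast input array from shape (3,3) into shape (3,)
```

Run:
```python
from h import *
import pickle
C,im=snap("wrist","b_jig");pickle.dump(C,open("C_bjig.pkl","wb"))
for n,z in [("offcut0_mid",.048),("handle",.052),("jig",.02)]:
  for d in manip.trace(n,"wrist"):
    print(n,round(d["score"],2),d["uv"],d["pixels"].sum(),rect_of(C,d["pixels"],z))
```

```text
offcut0_mid 0.69 [306.6, 218.5] 2282 (array([ 0.45255386, -0.06084523]), 129.35025024414062, 36.12126159667969, -74.63483238220215)
offcut0_mid 0.27 [326.7, 166.3] 7176 (array([ 0.58290515, -0.08183548]), 312.47979736328125, 150.8304443359375, -81.64770221710205)
handle 0.6 [315.1, 68.5] 7488 (array([ 0.58299377, -0.0812314 ]), 310.1021423339844, 149.87022399902344, -81.74063491821289)
handle 0.58 [375.6, 310.8] 1426 (array([ 0.28313721, -0.16565686]), 95.12133026123047, 43.81760025024414, -5.81683349609375)
jig 0.64 [288.2, 140.8] 35874 (array([ 0.53788873, -0.06509041]), 384.9846496582031, 266.8636474609375, -81.68710041046143)
```

View pics/b_jig.png

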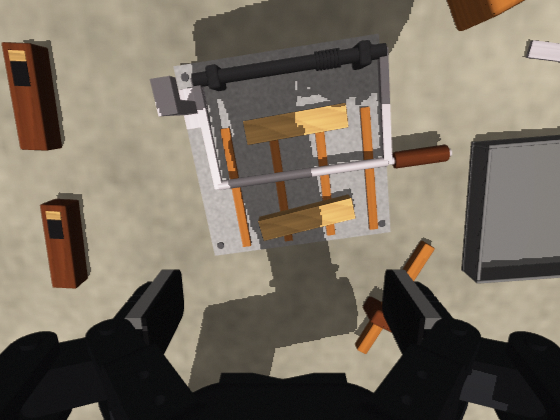

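View pics/b_pl.png

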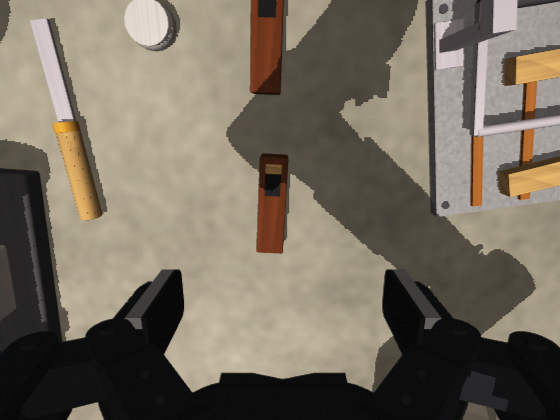

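```bash
cat >> h.py <<'E'
def jT(p):
    x,y,a=p;c,s=np.cos(a),np.sin(a);return np.array([[c,-s,0],[s,c,0],[0,0,1]]),np.array([x,y,0])
def jw(p,P):
    R,t=jT(p);return np.atleast_2d(P)/1000.@R.T+t
E
python3 - <<'E'
from h import *
import pickle
from scipy.optimize import least_squares
C=pickle.load(open("C_bjig.pkl","rb"))
P=np.array([[-110,144,20],[-110,-118,20],[.2,-186,52.2],[-100,-93,26],[70,-93,26],[-100,93,26],[70,93,26],[.2,-118,52.2]],float)
U=np.array([[217,254.5],[390,234],[450,153.5],[376,229],[365,107],[248,245],[226,128],[393,160]],float)
r=least_squares(lambda q:(proj(C,jw(q,P))-U).ravel(),[.53,-.05,.1],loss="soft_l1")
print(r.x,np.rad2deg(r.x[2]));print(np.round(proj(C,jw(r.x,P))-U,1).tolist())
np.save("jig.npy",r.x)
im=cv2.imread("pics/b_jig.png")
big=cv2.resize(im[20:290,140:480],None,fx=2.3,fy=2.2)
def pt(u):return tuple(int(v) for v in ((u[0]-140)*2.3,(u[1]-20)*2.2))
def ln(a,b,col):
    u=proj(C,jw(r.x,[a,b]));cv2.line(big,pt(u[0]),pt(u[1]),col,1)
b=[(-110,144,20),(-110,-118,20),(155,-118,20),(155,144,20)]
for i in range(4): ln(b[i],b[(i+1)%4],(0,255,0))
for y in (-93,-31,31,93):
    for e in (-6,6): ln((-100,y+e,26),(70,y+e,26),(255,0,0))
n=[(94,119,130),(94,139,130),(130,139,130),(130,119,130)]
for i in range(4): ln(n[i],n[(i+1)%4],(0,0,255))
ln((0,110,52),(0,-186,52),(0,255,255))
cv2.imwrite("pics/b_fit.png",big)
E
```

```text
[ 0.51400887 -0.05652502  0.14180719] 8.124953501479245
[[-1.3, 0.5], [1.4, -2.1], [-1.6, -0.5], [-1.1, 0.2], [1.7, 0.1], [-0.2, 1.0], [-0.0, -0.3], [1.8, 0.5]]
```

View pics/b_fit.png

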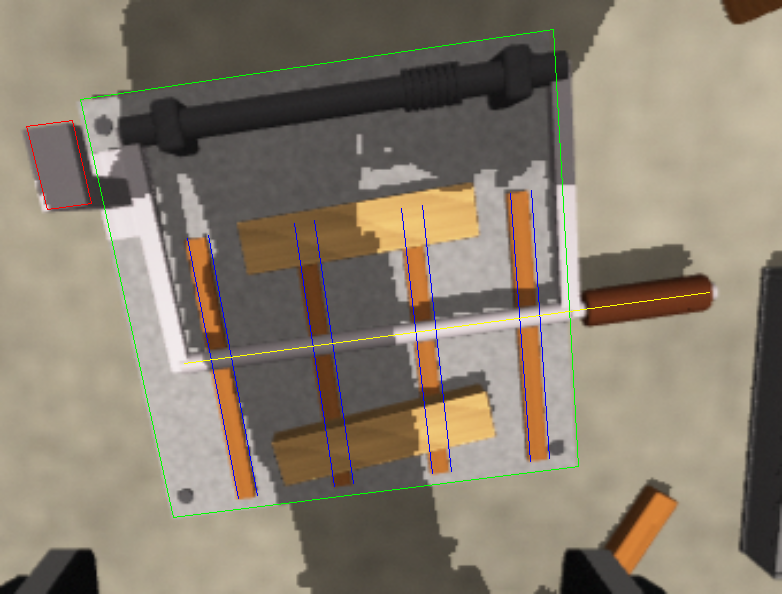

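Run:
```python
from h import *
import pickle
C=pickle.load(open("C_bjig.pkl","rb"));p=np.load("jig.npy");R,t=jT(p)
for n,q in [("o0",[(278,445),(487,393),(495,438),(284,484)]),("o1",[(238,224),(473,185),(479,235),(247,273)])]:
    W=np.array([ray(C,(u/2.3+140,v/2.2+20),.048) for u,v in q])
    c=W.mean(0);J=(W-t)@R*1000
    d=W[0]+W[3]-W[1]-W[2]
    print(n,np.round(c,4),np.round(J.mean(0)),np.round(J).tolist(),"len",np.linalg.norm(d)/2,"yaw of y-axis-90",np.rad2deg(np.arctan2(d[1],d[0]))-90)
C2,im=snap("wrist")
# planes & tray in this pic: (4,45)...
for u in [(30,43),(4,43)]: print(ray(C,u,.034))
print("tray corners",[np.round(ray(C,u,.045)[:2],3).tolist() for u in [(474,136),(463,279)]])
print(jw(p,[[0,-152,52],[130,-152,60],[112,129,130]]))
for yaw in (8,98,-82):
    print(yaw,manip.ik(jw(p,[[0,-152,52]])[0].tolist(),[180,0,yaw]))
```

```text
o0 [ 0.4489 -0.0633  0.048 ] [-65.   2.  48.] [[-60.0, 66.0, 48.0], [-44.0, -60.0, 48.0], [-73.0, -62.0, 48.0], [-86.0, 66.0, 48.0]] len 0.12779102268897183 yaw of y-axis-90 14.518011310132223
o1 [ 0.5754 -0.0461  0.048 ] [62.  2. 48.] [[75.0, 66.0, 48.0], [78.0, -62.0, 48.0], [50.0, -63.0, 48.0], [47.0, 66.0, 48.0]] len 0.12902666708638896 yaw of y-axis-90 9.573937734083586
[0.67029021 0.27757664 0.034     ]
[0.67025    0.30916062 0.034     ]
tray corners [[0.561, -0.274], [0.359, -0.291]]
[[ 0.53549139 -0.20699927  0.052     ]
 [ 0.66418648 -0.18862606  0.06      ]
 [ 0.60665276  0.08700933  0.13      ]]
8 [-5.53333778e+00  2.30445863e+01 -6.37086917e+00  2.54444375e-14
 -6.05845445e+01  1.03533338e+02]
98 [  -5.53333778   23.04458631   -6.37086917    0.          -60.58454452
 -166.46666222]
-82 [ -5.53333778  23.04458631  -6.37086917   0.         -60.58454452
  13.53333778]
```

Run:
```python
from h import *
p=np.load("jig.npy")
c=jw(p,[[-67.5,2,0]])[0]; yaw=13-90
manip.reach([c[0],c[1],.13],[180,0,yaw]);C,im=snap("wrist","c1");st()
manip.move_linear([c[0],c[1],.033],velocity=.08);st()
manip.close_gripper(50);st("closed")
manip.move_linear([c[0],c[1],.16],velocity=.12);st("up")
manip.reach([.43,-.30,.22],[180,0,-85]);snap("wrist","c2");st()
C,im=snap("side","c3")
```

```text
t5.9 [ 0.4478 -0.0639  0.1308] [-179.9   -0.   -76.9] F [ 0.2 -0.3  0.5] gap 0.0854
 t7.2 [ 0.4474 -0.064   0.0335] [-179.9   -0.   -77. ] F [0.2 0.4 0.2] gap 0.0853
closed t8.0 [ 0.4469 -0.0641  0.033 ] [-180.   -0.  -77.] F [ 0.4  0.1 -0.8] gap 0.0003
up t9.2 [ 0.4464 -0.0641  0.1592] [179.9   0.  -77. ] F [-0.6 -0.6  1.6] gap 0.0000
 t10.2 [ 0.4302 -0.2988  0.2194] [180.    0.  -84.9] F [ 0.4 -0.9 -0.1] gap -0.0003
```

View pics/c1.png

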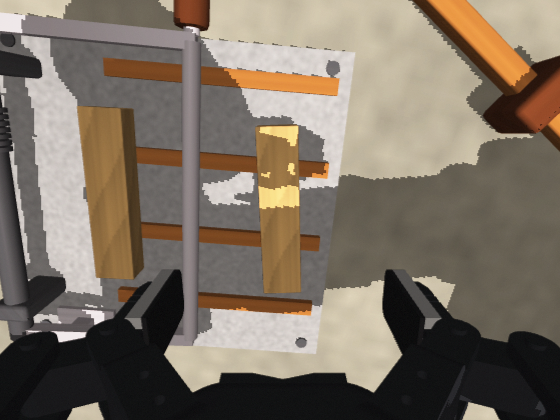

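View pics/c2.png

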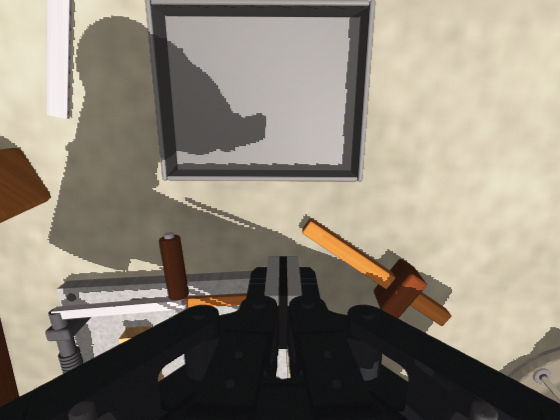

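View pics/c3.png

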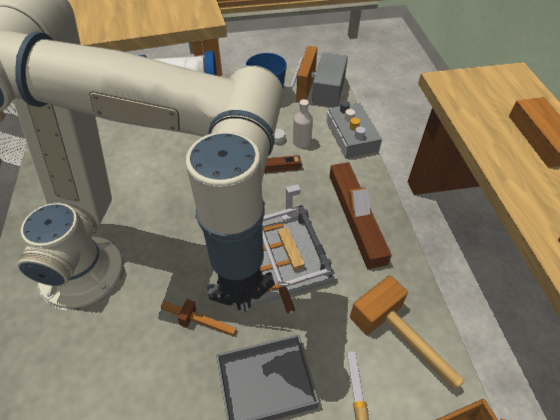

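Run:
```python
from h import *
p=np.load("jig.npy")
manip.gripper_open()
c=jw(p,[[-20,-40,0]])[0]
manip.reach([c[0],c[1],.25],[180,0,-82])
C,im=snap("wrist","d1");st()
im=im[:,:,::-1].copy()
b=[(-110,144,20),(-110,-118,20),(155,-118,20),(155,144,20),(-110,144,20)]
def pl(P,col):
    u=proj(C,jw(p,P));cv2.polylines(im,[np.int32(np.round(u))],False,col,1)
pl(b,(0,255,0))
for y in (-93,-31,31,93): pl([(-100,y,26),(70,y,26)],(255,0,0))
pl([(0,110,52),(0,-186,52)],(0,255,255))
cv2.imwrite("pics/d1f.png",im)
```

```text
t12.0 [ 0.4996 -0.0997  0.2498] [180.   -0.  -82.1] F [-0.3 -0.4  0.6] gap 0.0856
```

View pics/d1f.png

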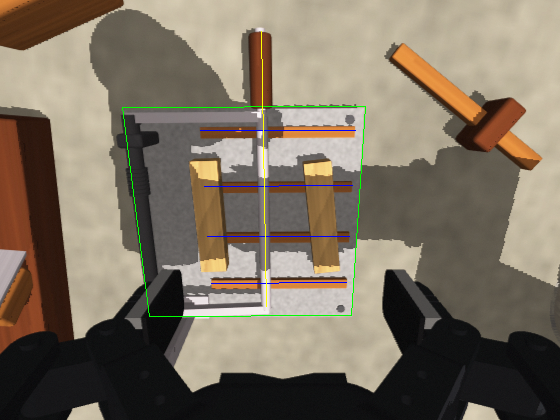

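Run:
```python
from h import *
p=np.load("jig.npy");R,t=jT(p)
print(manip.tip_reach)
C=cam("wrist")
for d in manip.trace("offcut0_mid","wrist"):
    c,w,h,a=rect_of(C,d["pixels"],.048);J=(np.r_[c,0]-t)@R*1000
    print(round(d["score"],2),d["uv"],c,w,h,a,J)
im=cv2.imread("pics/d1.png")[130:300,170:370];cv2.imwrite("pics/d1z.png",cv2.resize(im,None,fx=3.5,fy=3.5,interpolation=cv2.INTER_CUBIC))
```

```text
0.011
0.67 [321.3, 216.4] [ 0.45079468 -0.06419751] 132.49191284179688 30.650291442871094 -75.28194332122803 [-63.66403308   1.33873707   0.        ]
```

View pics/d1z.png

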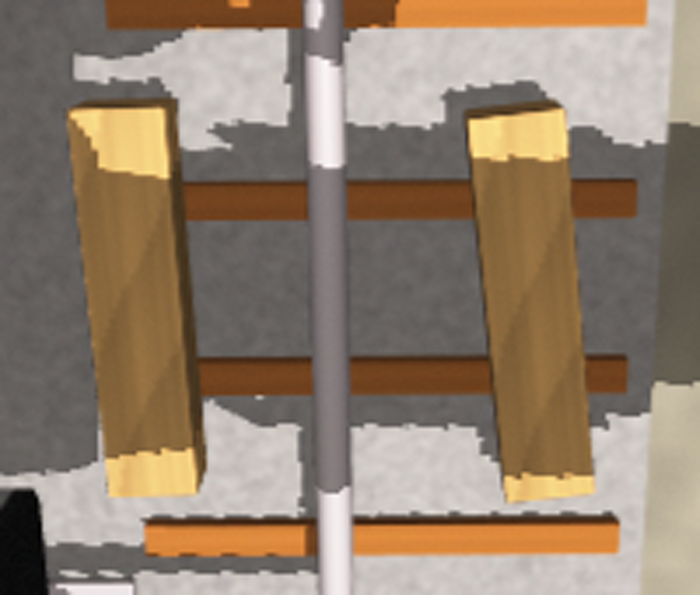

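Run:
```python
from h import *
p=np.load("jig.npy")
c=[.4490,-.0640]; 
manip.reach([c[0],c[1],.10],[180,0,14.5-90])
manip.move_linear([c[0],c[1],.033],velocity=.08);st();snap("wrist","e1");snap("side","e1s")
```

```text
t13.7 [ 0.4496 -0.064   0.0335] [-179.9   -0.   -75.5] F [ 0.1  0.5 -0. ] gap 0.0857
```

View pics/e1.png

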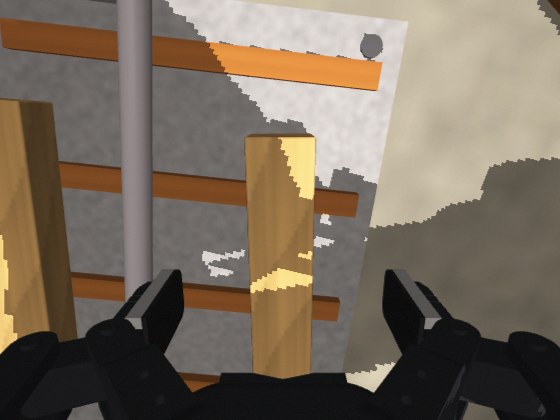

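View pics/e1s.png

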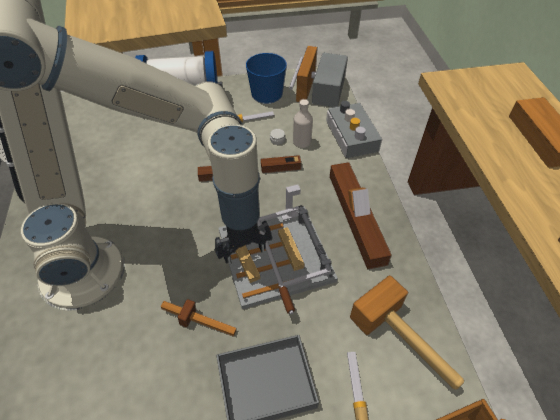

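Run:
```python
from h import *
o=G();C=cam("wrist")
from scipy.spatial.transform import Rotation as Ro
R=Ro.from_euler("xyz",o["eef_rot"],degrees=True).as_matrix();T=o["tool_pos"]
print(np.round(R,3))
for z in (-40,-30,-20,-10,0,11):
    print(z,np.round(proj(C,[R@(np.array(q+(z,))/1000)+T for q in [(11,42.5),(11,-42.5),(-11,42.5),(0,0)]])).tolist())
```

```text
[[ 0.25  -0.968  0.001]
 [-0.968 -0.25   0.   ]
 [ 0.    -0.001 -1.   ]]
-40 [[392.0, 279.0], [172.0, 279.0], [387.0, 327.0], [282.0, 304.0]]
-30 [[384.0, 267.0], [180.0, 267.0], [380.0, 313.0], [282.0, 291.0]]
-20 [[378.0, 257.0], [186.0, 257.0], [374.0, 301.0], [282.0, 280.0]]
-10 [[372.0, 248.0], [192.0, 248.0], [369.0, 290.0], [282.0, 270.0]]
0 [[367.0, 241.0], [197.0, 241.0], [364.0, 280.0], [282.0, 261.0]]
11 [[362.0, 233.0], [202.0, 233.0], [360.0, 271.0], [282.0, 252.0]]
```

The fingertips appear about 30 mm further back than the stated TCP geometry: the projection fits z ≈ -30 open and -20 shut. That also explains why they closed above the offcut. I'll check by a gentle touch on clear bench.

Run:
```python
from h import *
manip.move_linear([.449,-.064,.12],velocity=.2)
manip.close_gripper(30)
manip.reach([.42,.18,.05],[180,0,-82]);st()
z=.02
manip.move_linear([.42,.18,z],velocity=.08);st()
while z>-.03:
    z-=.002
    manip.move_linear([.42,.18,z],velocity=.03)
    f=G()["wrist_force"]
    if abs(f[2])>3: st("contact %.3f"%z);break
st()
manip.move_linear([.42,.18,.1],velocity=.2)
st()
```

```text
t16.1 [0.4203 0.1796 0.0503] [-180.   -0.  -82.] F [ 0.4 -0.4 -0.3] gap -0.0006
 t16.7 [0.4204 0.1796 0.0202] [-180.   -0.  -82.] F [0.2 0.2 0.5] gap -0.0001
contact -0.018 t21.4 [ 0.4202  0.18   -0.0164] [-180.   -0.  -82.] F [-7.2 -1.3 18.7] gap 0.0000
 t21.4 [ 0.4202  0.18   -0.0164] [-180.   -0.  -82.] F [-7.2 -1.3 18.7] gap 0.0000
 t22.1 [0.4192 0.1796 0.0988] [179.9  -0.  -82. ] F [-0.2 -0.3 -0.8] gap 0.0001
```

Touch confirms it: the shut tips meet the bench at reported z ≈ -0.017, so the real TCP is about 28 mm above the reported one. I'll compensate in all commands.

```bash
cat >> h.py <<'E'
OFF=.028
def mv(x,y,z,v=.15,ori=None):
    manip.move_linear([x,y,z-OFF],ori,velocity=v) if ori is not None else manip.move_linear([x,y,z-OFF],velocity=v)
def rc(x,y,z,yaw): manip.reach([x,y,z-OFF],[180,0,yaw])
E
python3 - <<'E'
from h import *
manip.gripper_open()
p=np.load("jig.npy")
c=[.4485,-.0642]
rc(*c,.12,14-90);st()
mv(*c,.034,.08);st()
manip.close_gripper(50);st("closed")
if G()["finger_gap"]>.02:
    mv(*c,.16,.12);st("up")
    rc(.43,-.28,.22,-85);st();snap("wrist","f2")
E
```

```text
t23.9 [ 0.4487 -0.0636  0.0921] [-180.    0.  -76.] F [-0.3  0.6 -0.5] gap 0.0855
 t25.1 [ 0.449  -0.0641  0.0065] [-179.9   -0.   -76. ] F [-0.5  0.1 -0.3] gap 0.0855
closed t25.7 [ 0.4489 -0.0642  0.0064] [-180.   -0.  -76.] F [-0.   0.9  3.7] gap 0.0290
up t26.9 [ 0.4479 -0.0642  0.1312] [179.9   0.  -76. ] F [ 0.2 -0.1  0. ] gap 0.0291
 t27.8 [ 0.4298 -0.2796  0.1913] [ 1.799e+02  1.000e-01 -8.500e+01] F [ 1.   0.6 -0.4] gap 0.0291
```

View pics/f2.png

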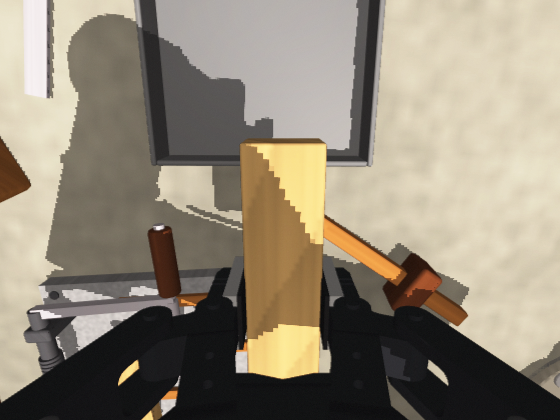

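Run:
```python
from h import *
C=cam("wrist")
a,b=[ray(C,u,.045)[:2] for u in [(151,164),(373,165)]]
d=a-b;L=np.linalg.norm(d);d/=L;n=np.array([d[1],-d[0]])
c=(a+b)/2+.08*n
print(a,b,L,np.rad2deg(np.arctan2(d[1],d[0])),c)
u=proj(C,[np.r_[c+sx*.1*d+sy*.08*n,.045] for sx,sy in [(1,1),(1,-1),(-1,-1),(-1,1)]]);print(u)
print("near-edge",ray(C,(137,5),.045),ray(C,(382,5),.045))
```

```text
[ 0.54992084 -0.29579642] [ 0.35099696 -0.31236346] 0.19961257214384912 4.7607963805822395 [ 0.45709858 -0.38380393]
[[128.46162572 -45.11676018]
 [150.78423232 163.99902807]
 [373.21511241 165.00096897]
 [390.14567012 -43.56402473]]
near-edge [ 0.55807226 -0.4217609   0.045     ] [ 0.36467977 -0.43883031  0.045     ]
```

Run:
```python
from h import *
a=np.deg2rad(4.76);d=np.array([np.cos(a),np.sin(a)]);c=np.array([.457,-.384])+.034*d
np.save("tray.npy",np.array([.457,-.384,4.76]))
yaw=4.76-90
st()
rc(*c,.12,yaw);mv(*c,.018,.08);st("low");manip.gripper_open();st();mv(*c,.15,.15)
# offcut1
p=np.load("jig.npy");q=jw(p,[[64,2,0]])[0];y1=np.rad2deg(p[2])-90
rc(*q[:2],.16,y1);st();C,im=snap("wrist","g1")
im=im[:,:,::-1].copy()
P=[ (x,2,z) for x in (62,) for z in (48,)]
def pl(P,col): cv2.polylines(im,[np.int32(np.round(proj(C,jw(p,P))))],False,col,1)
pl([(0,110,52),(0,-186,52)],(0,255,255));pl([(130,110,60),(130,-120,60)],(0,255,255))
pl([(47,67,48),(77,67,48),(77,-63,48),(47,-63,48),(47,67,48)],(0,255,0))
cv2.imwrite("pics/g1f.png",im)
```

```text
t27.8 [ 0.4299 -0.2792  0.1913] [179.9   0.  -85. ] F [ 0.4 -0.1 -0.1] gap 0.0289
low t29.9 [ 0.4913 -0.3814 -0.0093] [-179.9   -0.   -85.2] F [-0.4 -0.3 -0.3] gap 0.0289
 t30.5 [ 0.4909 -0.3812 -0.01  ] [180.   -0.  -85.2] F [0.6 0.1 0.4] gap 0.0854
 t32.9 [ 0.577  -0.0465  0.1318] [180.   -0.  -81.9] F [ 0.3 -0.2 -0.1] gap 0.0854
```

View pics/g1f.png

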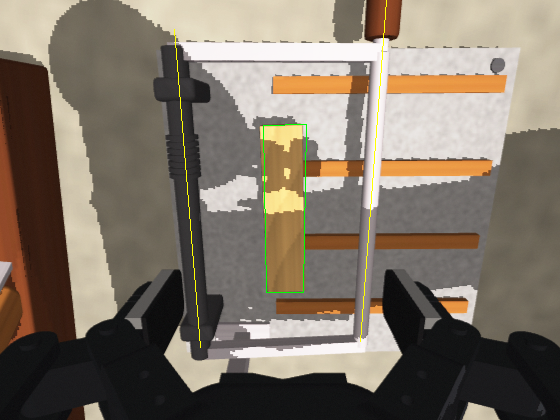

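Run:
```python
from h import *
p=np.load("jig.npy");q=jw(p,[[64,2,0]])[0]
mv(*q[:2],.074,.1);st();snap("wrist","g2")
```

```text
t33.9 [ 0.5777 -0.0456  0.0467] [-179.9   -0.   -81.9] F [ 1.4 -0.3  0.8] gap 0.0851
```

View pics/g2.png

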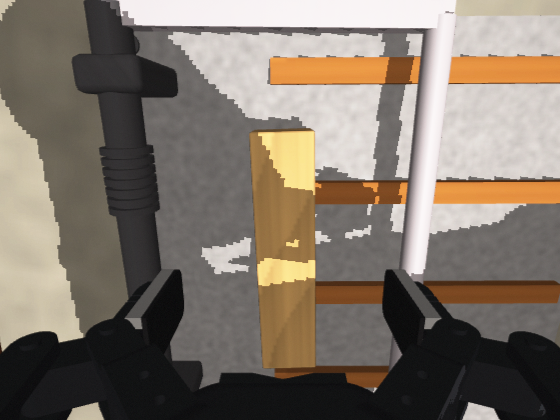

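Run:
```python
from h import *
p=np.load("jig.npy");q=jw(p,[[64,2,0]])[0]
ok=True
for z in np.arange(.070,.0359,-.004):
    mv(*q[:2],z,.05);f=G()["wrist_force"]
    if np.abs(f).max()>6: ok=False;break
st("z %.3f"%z)
if ok:
    manip.close_gripper(50);st("closed")
else: snap("wrist","g3")
```

```text
z 0.038 t36.2 [ 0.5768 -0.0455  0.0097] [180.    0.  -81.9] F [ 0.5  0.  -0.2] gap 0.0855
closed t36.8 [ 0.5774 -0.0455  0.0103] [-180.    -0.   -81.9] F [-0.4  0.7  1.4] gap 0.0294
```

Run:
```python
from h import *
p=np.load("jig.npy");q=jw(p,[[64,2,0]])[0]
mv(*q[:2],.16,.1);st("up")
tx,ty,ta=np.load("tray.npy");a=np.deg2rad(ta);c=np.array([tx,ty])-.034*np.array([np.cos(a),np.sin(a)])
rc(*c,.13,ta-90);st()
if G()["finger_gap"]>.02:
    mv(*c,.022,.08);st("low");manip.gripper_open();mv(*c,.17,.15)
# look at tray
rc(.45,-.30,.28,ta-90);snap("wrist","h1");snap("side","h2");st()
```

```text
up t38.1 [ 0.5766 -0.0455  0.1312] [179.9   0.  -81.9] F [-0.1 -0.2 -1.5] gap 0.0292
 t39.5 [ 0.4239 -0.3862  0.1021] [-180.    -0.   -85.2] F [-0.8  0.9 -0.1] gap 0.0289
low t41.0 [ 0.4235 -0.3871 -0.0054] [-179.9   -0.   -85.2] F [ 1.3 -0.  -0.7] gap 0.0287
 t43.5 [ 0.4493 -0.2999  0.2504] [ 1.798e+02  1.000e-01 -8.530e+01] F [ 0.4  0.8 -0.3] gap 0.0854
```

View pics/h1.png

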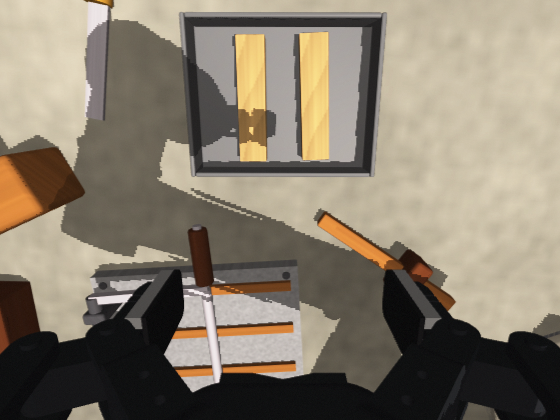

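View pics/h2.png

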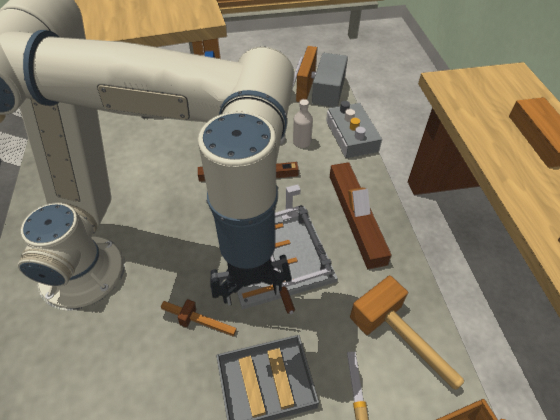

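Both offcuts lie flat in the tray (h1: 250,97 and 314,95). Now the bar.

```bash
cat >> h.py <<'E'
YB=-157.
def hp(a,s=0.,y=YB,dz=-.010):
    p=np.load("jig.npy")
    q=jw(p,[[130-130*np.cos(a),y+s,60+130*np.sin(a)]])[0];q[2]+=dz;return q
JY=lambda: np.rad2deg(np.load("jig.npy")[2])-90
E
python3 - <<'E'
from h import *
for a in (-.06,.8,1.4,1.7,1.8,1.88):
    q=hp(a,20 if a>1.6 else 0);j=manip.ik([q[0],q[1],q[2]-OFF],[180,0,JY()]);print(a,np.round(q,3),np.hypot(*q[:2]).round(3),None if j is None else np.round(j))
q=hp(-.06)
rc(q[0],q[1],.13,JY());C,im=snap("wrist","i1");st()
print(proj(C,[jw(np.load("jig.npy"),[[0.2,-152,52]])[0],jw(np.load("jig.npy"),[[.2,-186,52]])[0]]))
E
```

```text
-0.06 [ 0.536 -0.212  0.042] 0.577 [ -6.  26.  -9.   0. -56.  14.]
0.8 [ 0.575 -0.206  0.143] 0.611 [ -5.  24.   5.   0. -71.  13.]
1.4 [ 0.643 -0.197  0.178] 0.672 [ -4.  30.  20.   0. -80.  12.]
1.7 [ 0.679 -0.171  0.179] 0.7 [ -1.  33.  25.   0. -82.  10.]
1.8 [ 0.691 -0.17   0.177] 0.712 [ -1.  35.  28.   0. -83.   9.]
1.88 [ 0.701 -0.168  0.174] 0.721 [ -1.  36.  30.   0. -84.   9.]
 t44.3 [ 0.537  -0.2131  0.1036] [-1.799e+02 -1.000e-01 -8.190e+01] F [0.1 0.1 0.2] gap 0.0856
[[282.73288941 236.47762919]
 [282.70107444 185.84426979]]
```

View pics/i1.png

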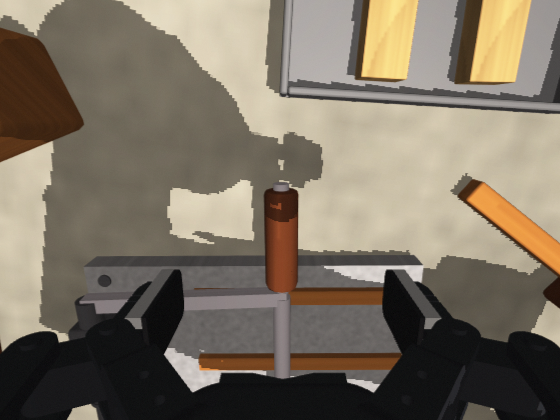

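Run:
```python
from h import *
q=hp(-.06);mv(*q,.1);st("at");manip.close_gripper(80);st("closed")
for a in (0.1,.25,.4):
    mv(*hp(a),.1);st("a%.2f"%a)
snap("side","j1")
```

```text
at t45.4 [ 0.537  -0.2121  0.015 ] [-179.9   -0.   -81.9] F [-0.4 -0.2  0.1] gap 0.0854
closed t46.0 [ 0.5374 -0.2117  0.0146] [-179.9   -0.   -81.8] F [ 1.3  0.6 -0.1] gap 0.0199
a0.10 t46.3 [ 0.537  -0.2114  0.0341] [-180.     0.   -81.9] F [ 6.4  0.8 -8.8] gap 0.0195
a0.25 t46.7 [ 0.5398 -0.2109  0.0526] [ 1.799e+02  1.000e-01 -8.190e+01] F [ 6.   1.  -9.2] gap 0.0198
a0.40 t47.0 [ 0.5453 -0.2101  0.0707] [ 1.799e+02  1.000e-01 -8.190e+01] F [  4.2   0.9 -10. ] gap 0.0198
```

View pics/j1.png

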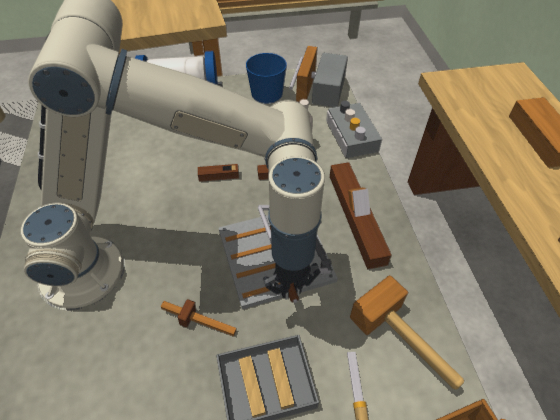

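Run:
```python
from h import *
for a in np.arange(.55,1.81,.125):
    mv(*hp(a),.1);o=G();f=o["wrist_force"]
    if np.linalg.norm(f)>30 or o["finger_gap"]<.015: break
    print("%.2f"%a,np.round(f,1),"%.4f"%o["finger_gap"])
st()
snap("side","k1");snap("scene","k2")
```

```text
0.55 [  1.8   0.6 -12.4] 0.0199
0.68 [ -0.1   1.3 -10.6] 0.0198
0.80 [ -2.3   2.5 -10.1] 0.0200
0.93 [-4.1  1.7 -9.1] 0.0200
1.05 [-7.3  3.3 -7.5] 0.0198
1.18 [-7.3  2.7 -5.6] 0.0198
1.30 [-8.1  3.4 -5. ] 0.0199
1.43 [-10.    2.6  -3.2] 0.0196
1.55 [-9.1  4.8 -2.8] 0.0200
1.68 [-9.3  4.3 -1.8] 0.0200
1.80 [-10.4   5.6   0.7] 0.0199
 t50.5 [ 0.6929 -0.1894  0.1497] [179.9  -0.  -81.9] F [-10.4   5.6   0.7] gap 0.0199
```

View pics/k1.png

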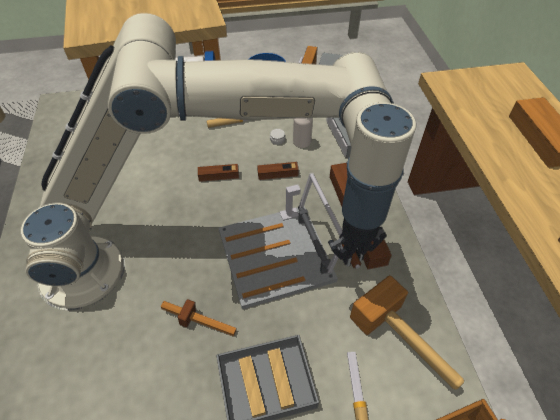

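View pics/k2.png

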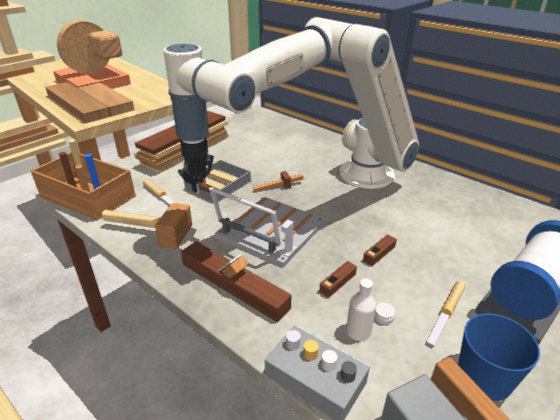

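```bash
python3 - <<'E'
from h import *
mv(*hp(1.84),.05);st("1.84")
for s in (6,12,18,21,23):
    mv(*hp(1.84,s),.05);o=G();f=o["wrist_force"];print(s,np.round(f,1),"%.4f"%o["finger_gap"])
    if np.linalg.norm(f)>30: break
C,im=snap("scene","l1")
snap("side","l2")
st()
E
python3 -c "
import cv2
im=cv2.imread('pics/l1.png')[150:290,160:340];cv2.imwrite('pics/l1z.png',cv2.resize(im,None,fx=4,fy=4,interpolation=2))"
```

```text
1.84 t50.8 [ 0.6976 -0.1887  0.1486] [179.9  -0.  -81.9] F [-9.7  5.7 -0.2] gap 0.0199
6 [-10.2  -0.7   0.1] 0.0201
12 [-9.3 -1.4 -0.5] 0.0194
18 [-9.8 -1.1 -0.4] 0.0199
21 [-9.5 -1.3 -1.1] 0.0199
23 [-9.2 -2.4 -0.5] 0.0200
 t52.2 [ 0.6943 -0.1686  0.1493] [179.9  -0.2 -81.9] F [-9.2 -0.8 -1.4] gap 0.0198
```

View pics/l1z.png

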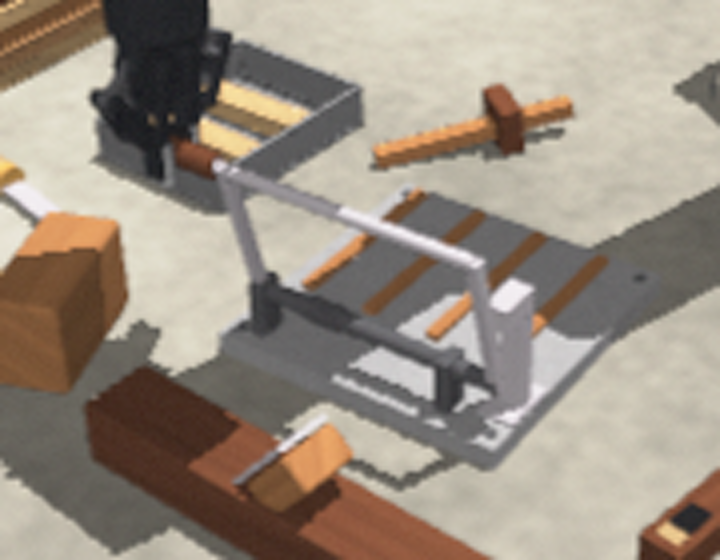

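Run:
```python
from h import *
for s in (25,27):
    mv(*hp(1.84,s),.03);f=G()["wrist_force"];st(str(s))
    if f[1]<-6: break
S=s
for a in (1.78,1.74,1.70,1.68,1.66,1.64,1.62):
    mv(*hp(a,S),.04);f=G()["wrist_force"];print(a,np.round(f,1))
    if f[0]>3: break
st();C,im=snap("scene","l3");print(S)
cv2.imwrite('pics/l3z.png',cv2.resize(im[150:290,160:340,::-1],None,fx=4,fy=4,interpolation=2))
```

```text
25 t52.5 [ 0.694  -0.1666  0.1493] [179.9  -0.2 -81.9] F [-8.9 -1.8 -0.8] gap 0.0196
27 t52.7 [ 0.6937 -0.1647  0.1493] [179.9  -0.2 -81.9] F [-8.1 -1.6 -0.5] gap 0.0195
1.78 [-9.6 -0.9 -1.1]
1.74 [-8.8 -2.3 -2.1]
1.7 [-6.9 -2.6 -2.4]
1.68 [-6.1 -3.6 -2.7]
1.66 [-3.9 -4.4 -3.2]
1.64 [ 0.2 -6.2 -4.8]
1.62 [ 1.3 -5.9 -4.9]
 t54.6 [ 0.669  -0.168   0.1532] [-179.7   -0.2  -81.9] F [ 1.3 -5.9 -4.9] gap 0.0196
27
```

View pics/l3z.png

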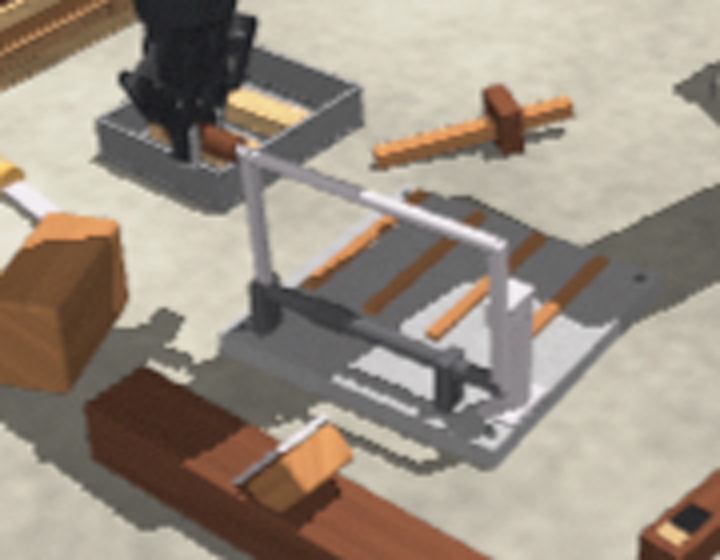

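Run:
```python
from h import *
mv(*hp(1.64,24),.03);st()
manip.gripper_open();st("opened")
q=hp(1.64,24);mv(q[0],q[1],.29,.15);st()
rc(.45,.27,.30,0);C,im=snap("wrist","m0")
import pickle
for d in manip.trace("plane0_mid","wrist"):
    c,w,h,a=rect_of(C,d["pixels"],.034);print(round(d["score"],2),d["uv"],c,round(w),round(h),a)
pickle.dump(C,open("C_m0.pkl","wb"))
C,im=snap("scene","m1")
cv2.imwrite('pics/m1z.png',cv2.resize(im[150:290,160:340,::-1],None,fx=4,fy=4,interpolation=2));st()
```

```text
t55.0 [ 0.6709 -0.168   0.1525] [-179.9    0.   -81.8] F [-2.4  2.4 -1.5] gap 0.0196
opened t55.6 [ 0.6704 -0.1687  0.1517] [-180.    -0.   -81.9] F [-0.  -0.4  0.3] gap 0.0854
 t56.5 [ 0.6701 -0.1683  0.2608] [179.9   0.  -81.9] F [ 0.6 -0.4  0.4] gap 0.0851
0.61 [262.2, 205.4] [0.40449774 0.29435373] 135 38 -3.0498199462890625
0.57 [491.8, 104.2] [0.52030225 0.02834465] 248 155 8.504850387573242
 t58.4 [0.4505 0.2695 0.2718] [ 1.8e+02  0.0e+00 -1.0e-01] F [-1.1  0.1  0.3] gap 0.0853
```

View pics/m1z.png

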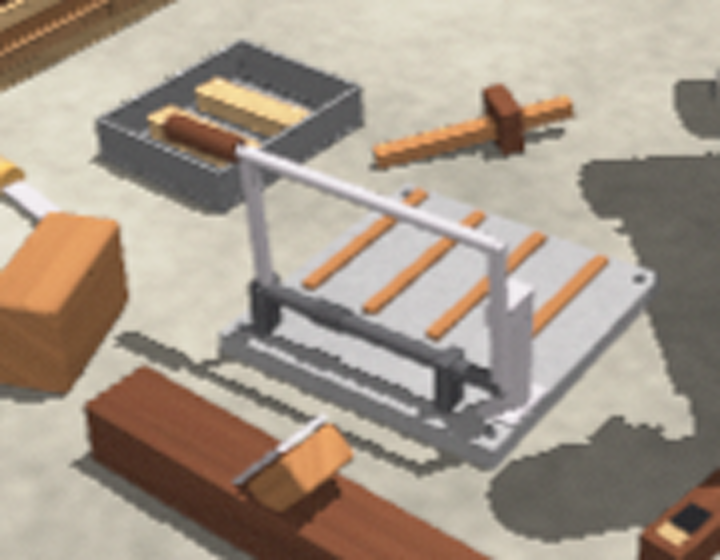

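View pics/m0.png

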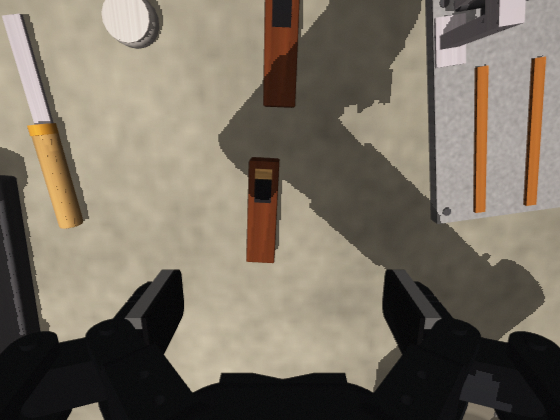

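Run:
```python
from h import *
rc(.335,.29,.25,0);C,im=snap("wrist","n0");K,R,t=C;print("cam",-R.T@t)
for d in manip.trace("plane0_mid","wrist"):
    c,w,h,a=rect_of(C,d["pixels"],.034);print(round(d["score"],2),d["uv"],c,round(w),round(h),a)
    cv2.imwrite("pics/n0m.png",im[:,:,::-1]//2+np.uint8(d["pixels"][:,:,None]*100))
im=im[:,:,::-1].copy();cc=np.array([.4022,.2950]);a=np.deg2rad(-3)
Q=[np.r_[cc+np.array([np.cos(a)*x-np.sin(a)*y,np.sin(a)*x+np.cos(a)*y]),.034] for x,y in [(.065,.018),(.065,-.018),(-.065,-.018),(-.065,.018)]]
u=proj(C,Q);cv2.polylines(im,[np.int32(np.round(u))],True,(0,255,0),1)
cv2.imwrite("pics/n0f.png",cv2.resize(im[60:320,150:450],None,fx=2.3,fy=2.3))
```

```text
cam [0.40761034 0.28930174 0.38123573]
0.65 [277.8, 110.0] [0.40178284 0.29508826] 129 38 -2.5637664794921875
```

View pics/n0f.png

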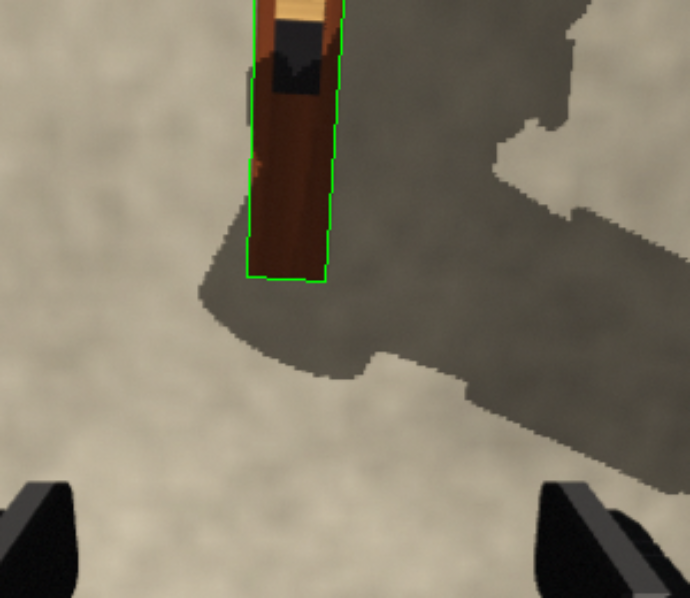

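Run:
```python
from h import *
c=(.402,.295)
rc(*c,.10,-2.8);mv(*c,.021,.1);st();manip.close_gripper(60);st("closed");mv(*c,.15,.15);st("up")
p=np.load("jig.npy");jy=np.rad2deg(p[2]);q=jw(p,[[0,-62,0]])[0]
rc(q[0],q[1],.15,jy);st();C,im=snap("wrist","o1")
im=im[:,:,::-1].copy()
for y in (-93,-31,31,93): cv2.polylines(im,[np.int32(np.round(proj(C,jw(p,[(-100,y,26),(70,y,26)]))))],False,(255,0,0),1)
cv2.imwrite("pics/o1f.png",im)
```

```text
t60.8 [ 0.4024  0.2956 -0.0062] [-1.799e+02 -1.000e-01 -2.800e+00] F [-0.1  0.   0.2] gap 0.0856
closed t61.3 [ 0.4024  0.2954 -0.0065] [-179.9   -0.    -2.8] F [-1.   0.4  4.3] gap 0.0349
up t62.3 [0.4013 0.2944 0.1208] [ 1.799e+02  1.000e-01 -2.800e+00] F [ 0.3 -0.4 -0.8] gap 0.0349
 t63.9 [ 0.5229 -0.1171  0.1219] [-180.     0.     8.2] F [ 0.1  0.4 -0.8] gap 0.0349
```

View pics/o1f.png

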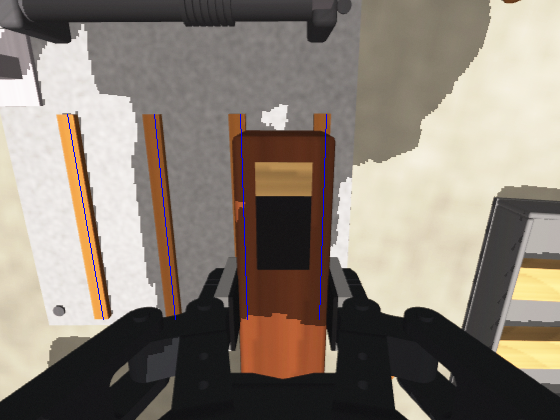

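Run:
```python
from h import *
p=np.load("jig.npy");q=jw(p,[[0,-61.5,0]])[0]
if G()["finger_gap"]>.03:
    mv(q[0],q[1],.06,.12)
    for z in (.052,.047,.044,.042):
        mv(q[0],q[1],z,.05);f=G()["wrist_force"];print(z,np.round(f,1))
        if abs(f[2])>4: break
    st();manip.gripper_open();st("open");mv(q[0],q[1],.12,.15)
# plane1: look
rc(.46,.28,.30,0);C,im=snap("wrist","p0")
for d in manip.trace("plane0_mid","wrist"):
    c,w,h,a=rect_of(C,d["pixels"],.034);print(round(d["score"],2),d["uv"],c,round(w),round(h),a)
rc(.52,.28,.28,0);C,im=snap("wrist","p1");st()
for d in manip.trace("plane0_mid","wrist"):
    c,w,h,a=rect_of(C,d["pixels"],.034);print(round(d["score"],2),d["uv"],c,round(w),round(h),a)
```

```text
0.052 [-0.3 -0.4 -0.4]
0.047 [ 0.1  0.4 -0.5]
0.044 [-0.   0.  -0.7]
0.042 [ 0.1 -0.2 -1.2]
 t65.9 [ 0.5226 -0.1174  0.0139] [-180.     0.     8.1] F [ 0.1 -0.2 -1.2] gap 0.0346
open t66.4 [ 0.5227 -0.1174  0.0141] [180.   -0.    8.1] F [-0.  -0.5  0.9] gap 0.0855
 t69.2 [0.5205 0.2793 0.2514] [ 1.799e+02  0.000e+00 -1.000e-01] F [-0.8  0.1  1.4] gap 0.0852
```

View pics/p1.png

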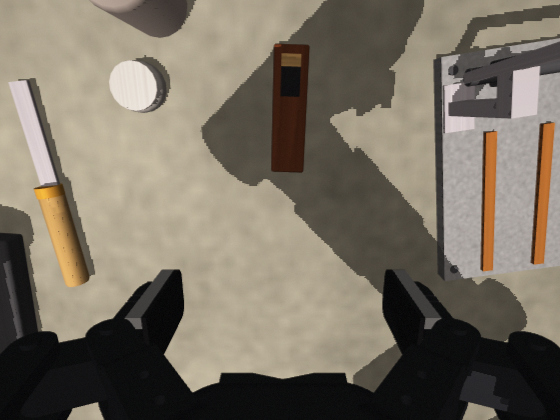

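Run:
```python
from h import *
rc(.53,.28,.25,0) if False else None
C,im=snap("wrist")
cc=np.mean([ray(C,u,.034)[:2] for u in [(280,45),(309,45),(303,172),(272,171)]],axis=0)
W=[ray(C,u,.034)[:2] for u in [(280,45),(309,45),(303,172),(272,171)]]
d=(W[0]+W[1]-W[2]-W[3])/2;print(cc,np.linalg.norm(d),np.rad2deg(np.arctan2(d[1],d[0])))
a=np.arctan2(d[1],d[0])
im=im[:,:,::-1].copy()
Q=[np.r_[cc+np.array([np.cos(a)*x-np.sin(a)*y,np.sin(a)*x+np.cos(a)*y]),.034] for x,y in [(.065,.018),(.065,-.018),(-.065,-.018),(-.065,.018)]]
big=cv2.resize(im[20:200,190:390],None,fx=3,fy=3)
cv2.polylines(big,[np.int32(np.round((proj(C,Q)-[190,20]+.5)*3))],True,(0,255,0),1)
cv2.imwrite("pics/p1f.png",big)
```

```text
[0.59152393 0.26998354] 0.12893610550425377 -2.9681905428493187
```

View pics/p1f.png

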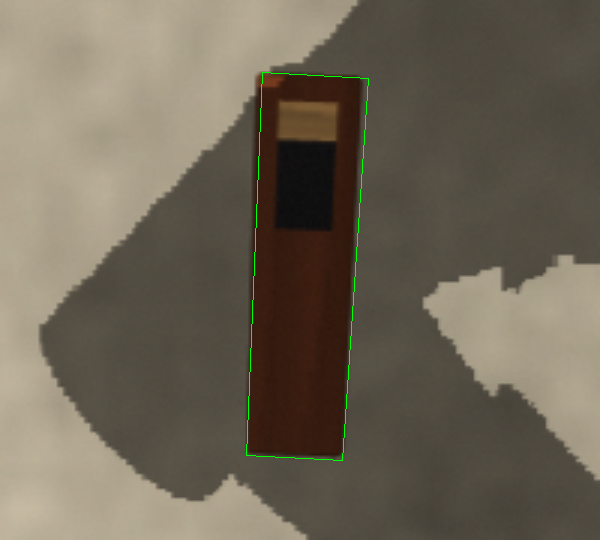

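View pics/p0.png

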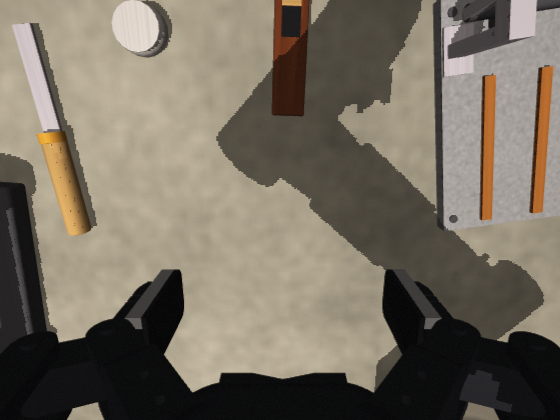

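Run:
```python
from h import *
c=(.5915,.2708)
rc(*c,.10,-2.6);C,im=snap("wrist","q0");mv(*c,.021,.1);st();manip.close_gripper(60);st("closed");mv(*c,.15,.15);st("up")
p=np.load("jig.npy");jy=np.rad2deg(p[2]);q=jw(p,[[0,62.5,0]])[0]
rc(q[0],q[1],.16,jy);st();C,im=snap("wrist","q1")
```

```text
t71.1 [ 0.5921  0.2711 -0.0061] [-1.8e+02 -1.0e-01 -2.6e+00] F [ 0.1  0.7 -0.8] gap 0.0854
closed t71.6 [ 0.5919  0.2711 -0.0064] [-1.8e+02 -1.0e-01 -2.6e+00] F [-1.4  0.4  3.8] gap 0.0349
up t72.6 [0.5907 0.2704 0.1205] [ 1.799e+02  1.000e-01 -2.600e+00] F [-0.7  0.6 -1.4] gap 0.0350
 t73.7 [0.5058 0.006  0.1319] [-180.    -0.     8.1] F [ 0.1  0.1 -1.4] gap 0.0349
```

View pics/q1.png

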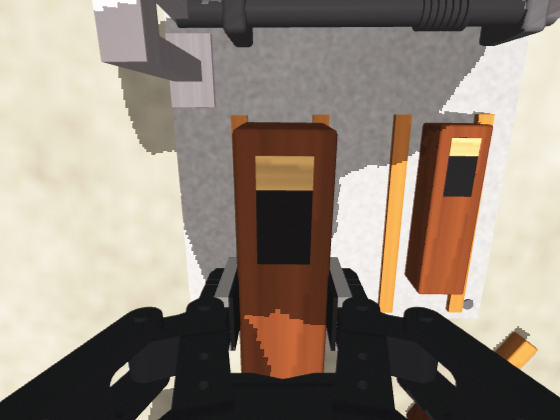

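Run:
```python
from h import *
p=np.load("jig.npy");R,t=jT(p);jy=np.rad2deg(p[2]);q=jw(p,[[0,62.5,0]])[0]
if G()["finger_gap"]>.03:
    mv(q[0],q[1],.06,.12)
    for z in (.052,.047,.044,.042):
        mv(q[0],q[1],z,.05);f=G()["wrist_force"]
        if abs(f[2])>4: break
    st("%.3f"%z);manip.gripper_open();st("open");mv(q[0],q[1],.12,.15)
rc(*jw(p,[[-70,0,0]])[0][:2],.28,jy);C,im=snap("wrist","r1");st()
bgr=im[:,:,::-1].copy()
def rect(x,y,a=0): return [(x+dx,y+dy,54) for dx,dy in [(65,18),(65,-18),(-65,-18),(-65,18),(65,18)]]
big=cv2.resize(bgr[0:260,130:430],None,fx=2.5,fy=2.3)
f=lambda P:np.int32(np.round((proj(C,jw(p,P))-[130,0]+.5)*[2.5,2.3]))
for y in (-62,62): cv2.polylines(big,[f(rect(0,y))],False,(0,255,0),1)
for y in (-93,-31,31,93): cv2.polylines(big,[f([(-100,y,26),(70,y,26)])],False,(255,0,0),1)
cv2.imwrite("pics/r1f.png",big)
```

```text
0.042 t75.8 [0.5058 0.0055 0.0148] [ 1.8e+02 -1.0e-01  8.1e+00] F [-0.5  0.9  4.5] gap 0.0350
open t76.4 [0.5051 0.0053 0.0139] [180.    0.    8.1] F [-0.3 -0.5  0.2] gap 0.0853
 t77.8 [ 0.4441 -0.0661  0.2502] [-180.     0.2    8.1] F [ 0.5 -0.2 -1. ] gap 0.0857
```

View pics/r1f.png

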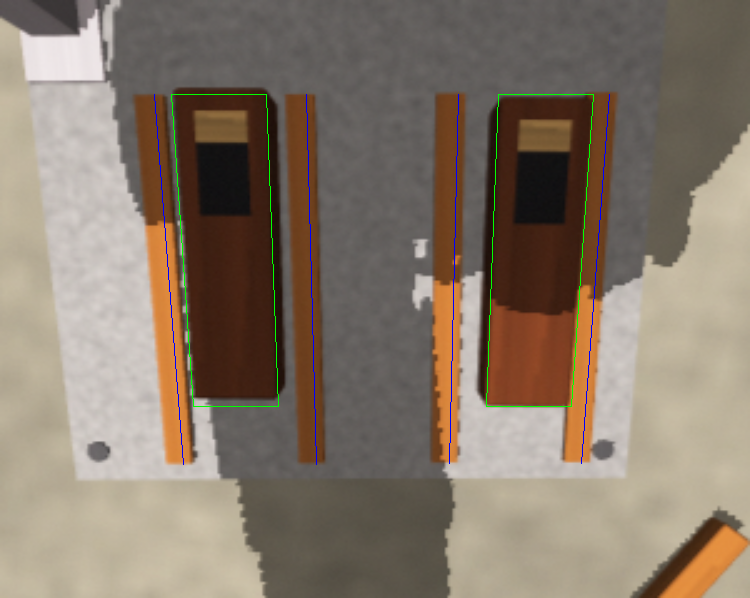

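Run:
```python
from h import *
p=np.load("jig.npy");q=jw(p,[[60,-157,0]])[0]
rc(q[0],q[1],.32,JY())
a=snap("side","s1")[1];b=snap("scene","s2")[1];c=snap("wrist","s3")[1];st()
for n in ("side","scene"):
    for d in manip.boxes_of("plane2_mid",n): print(n,round(d["score"],2),d["uv"])
```

```text
t79.2 [ 0.5954 -0.2028  0.2923] [-180.    -0.   -81.8] F [-0.4 -0.  -0.7] gap 0.0854
side 0.72 [262.9, 235.5]
side 0.58 [357.7, 390.6]
scene 0.57 [288.6, 219.7]
scene 0.42 [244.0, 198.6]
scene 0.16 [250.7, 202.0]
```

View pics/s1.png

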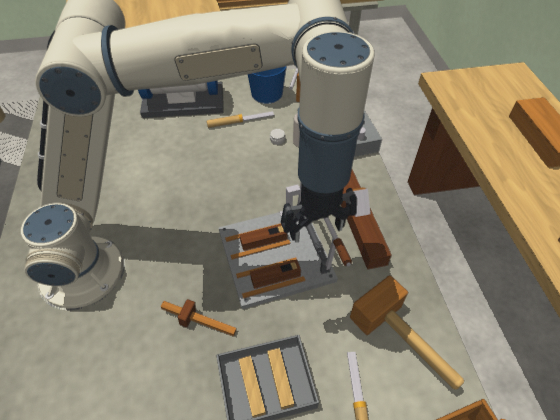

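View pics/s2.png

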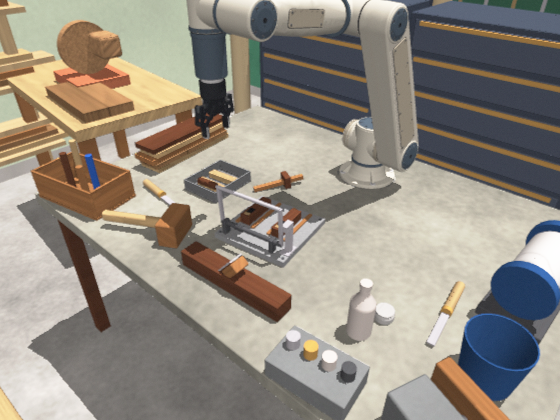

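View pics/s3.png

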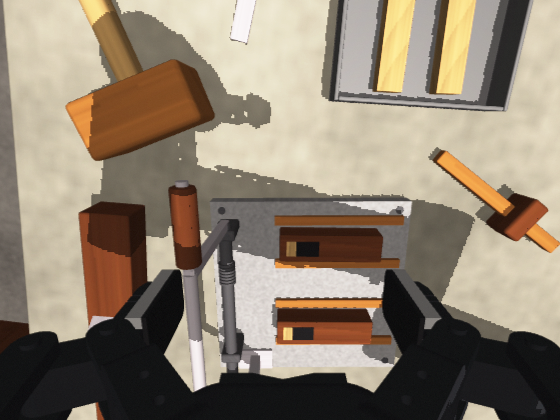

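Run:
```python
from h import *
q=hp(1.64,24)
rc(q[0],q[1],.28,JY());C,im=snap("wrist","t0");mv(*q,.1);st("at");manip.close_gripper(80);st("closed")
for a in (1.70,1.77,1.84):
    mv(*hp(a,24),.05);f=G()["wrist_force"];print(a,np.round(f,1))
for s in (18,12,6,2,0,-2,-4):
    mv(*hp(1.84,s),.05);f=G()["wrist_force"];print(s,np.round(f,1),"%.4f"%G()["finger_gap"])
    if f[1]>5: break
st(str(s));C,im=snap("scene","t1")
cv2.imwrite('pics/t1z.png',cv2.resize(im[150:290,160:340,::-1],None,fx=4,fy=4,interpolation=2))
```

```text
at t80.9 [ 0.6708 -0.1687  0.1527] [-179.9   -0.   -81.9] F [-0.  -0.4 -0.3] gap 0.0854
closed t81.5 [ 0.6704 -0.1686  0.152 ] [-180.    -0.   -81.9] F [-1.   0.6  0.9] gap 0.0202
1.7 [-8.  -0.3  4. ]
1.77 [-8.8 -0.5  5.1]
1.84 [-7.7 -0.5  6. ]
18 [-8.5 -2.1  5.5] 0.0201
12 [-8.8  4.9  4.8] 0.0198
6 [-10.4  16.6   5.2] 0.0197
6 t83.3 [ 0.6962 -0.1766  0.1463] [179.8   0.6 -81.7] F [-10.4  16.6   5.2] gap 0.0197
```

View pics/t1z.png

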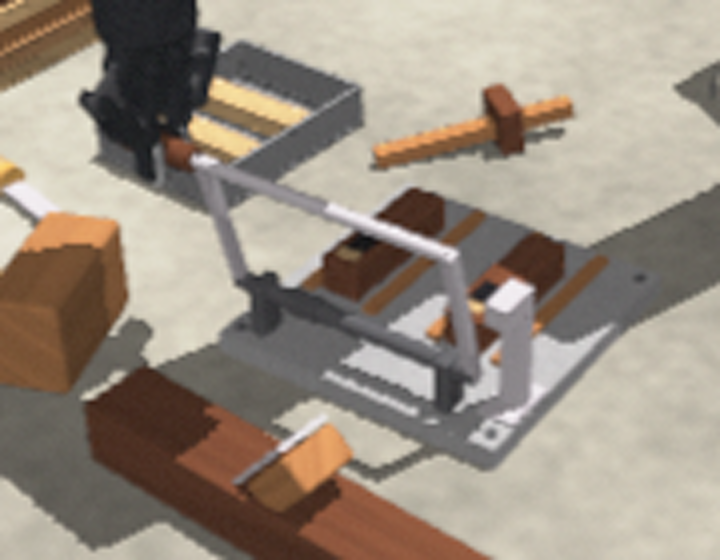

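Run:
```python
from h import *
p=np.load("jig.npy");C=cam("scene")
for name,a,s in (("t1",1.82,(0,10)),("l1",1.84,(0,10,20)),("m1",1.64,(10,15,20,24)),):
    im=cv2.imread(f"pics/{name}.png")
    big=cv2.resize(im[180:270,200:310],None,fx=7,fy=6.5,interpolation=2)
    for k,S in enumerate(s):
        P=[(130,110+S,60),(130-130*np.cos(a),110+S,60+130*np.sin(a)),(130-130*np.cos(a),-110+S,60+130*np.sin(a)),(130,-110+S,60)]
        u=np.int32((proj(C,jw(p,P))-[200,180]+.5)*[7,6.5]);cv2.polylines(big,[u],False,[(0,0,255),(0,255,0),(255,0,0),(0,255,255)][k],1)
    cv2.imwrite(f"pics/{name}_ov.png",big)
```

```text
(no output)
```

View pics/t1_ov.png

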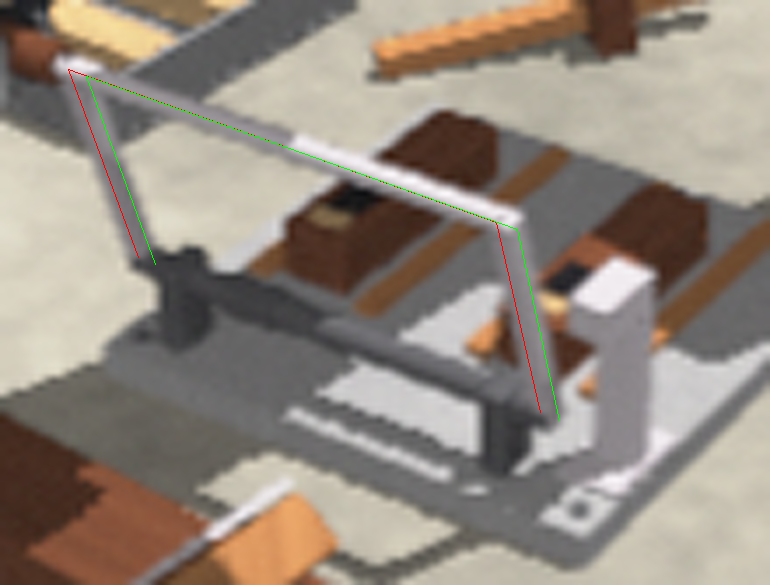

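View pics/m1_ov.png

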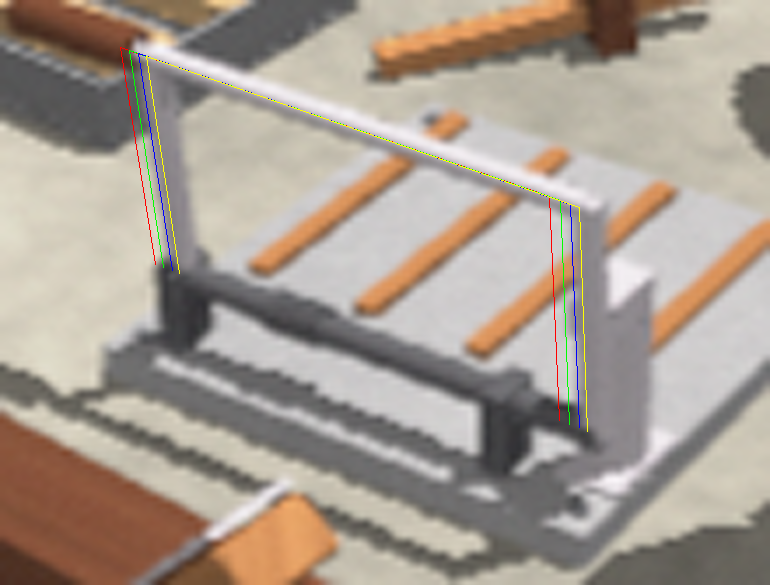

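Run:
```python
from h import *
p=np.load("jig.npy");C=cam("scene")
out=[]
for name,a in (("t1",1.82),("k2",1.80)):
    im=cv2.imread(f"pics/{name}.png")
    big=cv2.resize(im[200:270,250:310],None,fx=6.4,fy=8,interpolation=2)
    for k,S in enumerate((0,10)):
        P=[(130,110+S,60),(130-130*np.cos(a),110+S,60+130*np.sin(a)),(130-130*np.cos(a),-110+S,60+130*np.sin(a)),(130,-110+S,60)]
        u=np.int32((proj(C,jw(p,P))-[250,200]+.5)*[6.4,8]);cv2.polylines(big,[u],False,[(0,0,255),(0,255,0)][k],1)
    out.append(big)
cv2.imwrite("pics/cmp.png",np.hstack(out));st()
```

```text
t83.4 [ 0.6962 -0.1766  0.1463] [179.7   0.5 -81.7] F [-9.7 16.5  6. ] gap 0.0196
```

View pics/cmp.png

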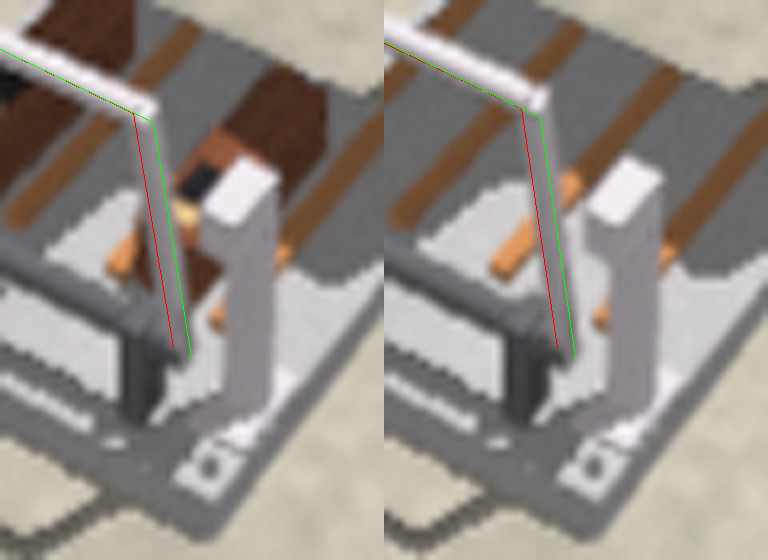

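Run:
```python
from h import *
S=11
mv(*hp(1.84,S),.04);st()
for a in (1.72,1.6,1.48,1.36,1.24,1.12,1.0,.88,.76,.64,.52,.40,.30):
    mv(*hp(a,S),.1);o=G();f=o["wrist_force"];print("%.2f"%a,np.round(f,1),"%.4f"%o["finger_gap"])
    if np.linalg.norm(f)>30: break
C,im=snap("wrist","u0")
snap("side","u1")
```

```text
t83.6 [ 0.6955 -0.176   0.1473] [179.7   0.2 -81.8] F [-9.2  6.7  5.3] gap 0.0200
1.72 [-9.7  5.9  5.2] 0.0203
1.60 [-9.9  4.9  3.9] 0.0198
1.48 [-11.3   5.5   3.7] 0.0199
1.36 [-10.9   3.6   1.1] 0.0198
1.24 [-9.7  4.3 -0.3] 0.0203
1.12 [-9.5  4.9 -2.1] 0.0196
1.00 [-8.   4.  -4.5] 0.0200
0.88 [-5.6  3.3 -6.2] 0.0200
0.76 [-2.4  5.6 -9.1] 0.0201
0.64 [-1.4  6.8 -9. ] 0.0199
0.52 [-0.3  6.5 -9.4] 0.0200
0.40 [-0.1  7.5 -9.6] 0.0198
0.30 [ 0.3  8.  -8.3] 0.0203
```

View pics/u0.png

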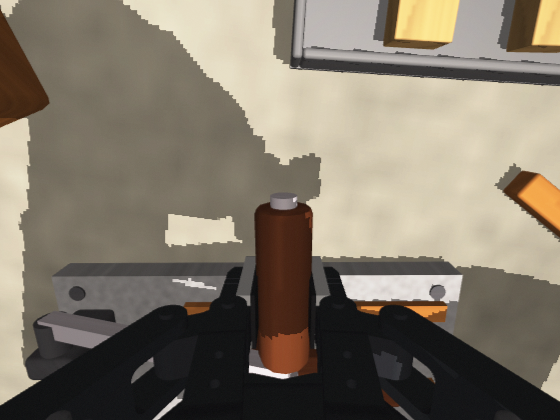

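View pics/u1.png

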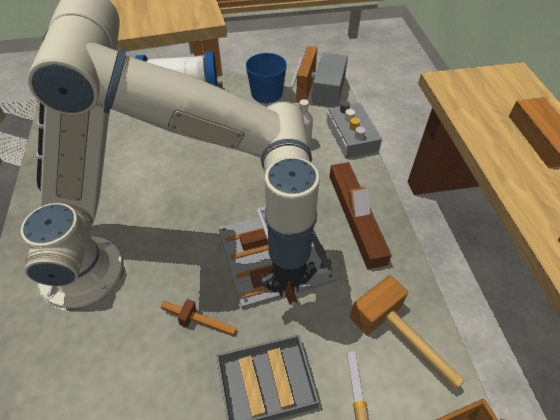

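Run:
```python
from h import *
S=11
for a in (.2,.12,.06,.03,0.,-.02,-.04):
    mv(*hp(a,S),.04);f=G()["wrist_force"];print("%.2f"%a,np.round(f,1))
    if f[2]>1 : break
st("down");manip.gripper_open();st("open")
q=hp(a,S);mv(q[0],q[1],.16,.12);st()
p=np.load("jig.npy")
rc(*jw(p,[[-40,0,0]])[0][:2],.30,np.rad2deg(p[2]));C,im=snap("wrist","v1");st()
big=cv2.resize(im[0:260,100:460,::-1],None,fx=2.2,fy=2.2)
f=lambda P:np.int32(np.round((proj(C,jw(p,P))-[100,0]+.5)*2.2))
for y in (-62,62): cv2.polylines(big,[f([(65,y+18,54),(65,y-18,54),(-65,y-18,54),(-65,y+18,54),(65,y+18,54)])],False,(0,255,0),1)
cv2.polylines(big,[f([(0,110,60),(0,-186,60)])],False,(0,255,255),1)
cv2.imwrite("pics/v1f.png",big)
```

```text
0.20 [-0.2  8.5 -8.4]
0.12 [ 0.9  8.2 -7.2]
0.06 [ 1.4  8.6 -9.3]
0.03 [ 1.1  8.8 -6.9]
0.00 [-0.5  8.9 -3.7]
-0.02 [-4.8 12.5  9.9]
down t89.7 [ 0.5364 -0.1994  0.0218] [-179.8    0.   -81.8] F [-4.8 12.5  9.9] gap 0.0200
open t90.3 [ 0.5347 -0.2012  0.0193] [180.   -0.  -81.9] F [1.  0.2 0.4] gap 0.0854
 t91.4 [ 0.5341 -0.2009  0.1311] [179.9   0.  -81.9] F [ 0.4  0.6 -1. ] gap 0.0857
 t92.7 [ 0.4742 -0.0624  0.2711] [-1.8e+02  1.0e-01  8.0e+00] F [0.7 0.9 0.5] gap 0.0855
```

View pics/v1f.png

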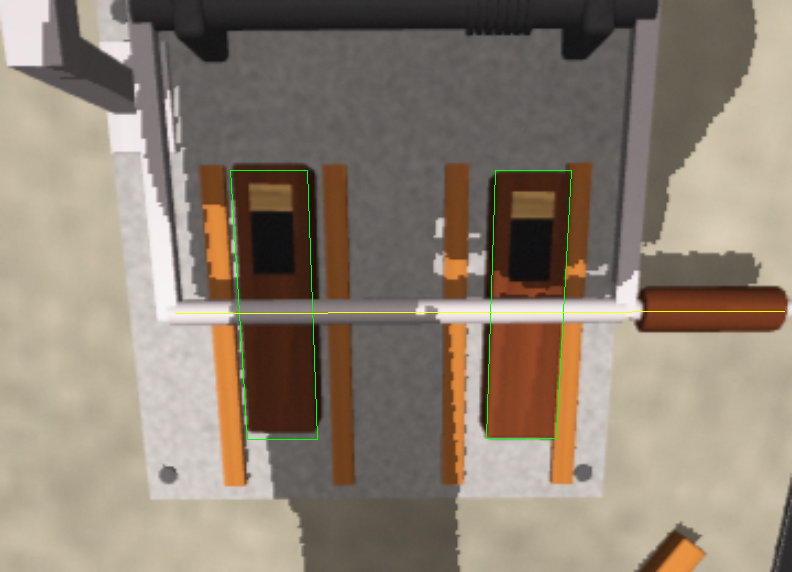

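Run:
```python
from h import *
rc(.30,.30,.35,0);manip.sleep(.5)
a=snap("side","w1")[1];b=snap("scene","w2")[1];st()
```

```text
t94.8 [0.3   0.3   0.322] [180.   0.  -0.] F [1.1 0.4 0.5] gap 0.0854
```

View pics/w1.png

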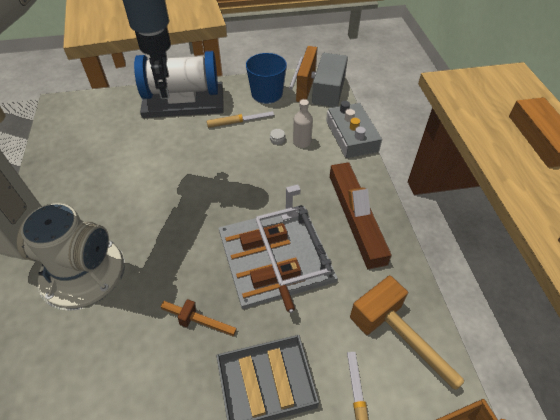

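View pics/w2.png

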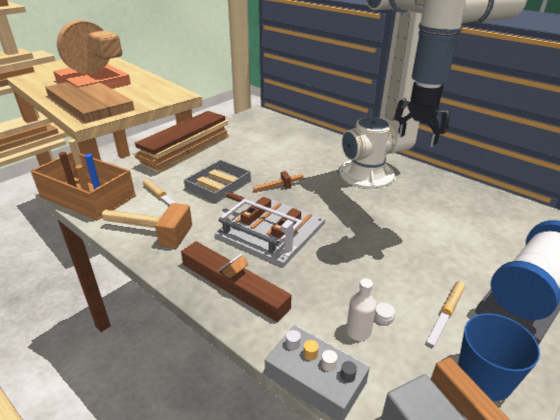

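The side view shows the bar down across both planes (265,237 and 275,272), the offcuts in the tray, and the bystanders where they were. No third plane is visible.

Run:
```python
from h import *
manip.finish_job();st()
```

```text
the job is handed in; nothing more can be done
the job is handed in; nothing more can be done
```

The job is done and handed in at about 95 s of robot time.

**What I did:** I put both offcuts flat in the scrap tray and hooked the bar behind the post, where it stayed open by itself. I laid the two planes that were there in lanes 0 and 2, then unhooked the bar and brought it down across them.

**Last checks:**
- **Planes and bar:** the pictures show each plane flat in its lane, its middle within about 3 mm of the bar. The bar is level and slid back to about 0.
- **Everything else:** the bystanders show no movement in the pictures, and no third plane was visible anywhere.

**What disagreed or went wrong:**
- **Tool position:** the robot reported its TCP about 28 mm lower than it really was. My first two tries at offcut 0 failed because of this: the first closed above it, and I stopped the second before closing. A light touch on the bench confirmed the offset, and I corrected for it from then on.
- **Plane search:** the networks missed the second plane in two pictures, so I measured it by hand.
- **Unhooking:** the handle sat about 10 mm further along the grip than I expected, so I pressed against the slide stop with about 17 N before backing off.
- **Nudged plane:** the second plane seemed to have shifted slightly before I picked it up, so I measured it again first.

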